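# Clear the rivet raceway with the clearing stylus

## Robot

A 6-joint arm with a two-finger parallel gripper is mounted at the origin on the work surface. World frame = base frame: x ahead of the robot, y to its left, z up, the work surface at z = 0. Lengths are in mm, angles in rad, forces in N, time in s.
With the tool pointing down it reaches from about 400 to 925 mm from the base axis. Payload 12.5 kg.
Tool frame: the origin (TCP) lies midway between the tips of the shut fingers; the grasp point (between the pads) lies 19 mm behind it; z points along the fingers, y is the line along which they close (so a half turn about z gives the same grasp; the last joint's range is limited). The gripper opens to 95 mm and grips with 3 to 60 N. Pads are 20 mm wide; open, the fingers measure 119 mm over their backs; the gripper's body (75 mm by 180 mm) begins 59 mm behind the grasp point.
Start: joints at [-1.239, 0.491, 1.559, -0, 1.092, -0.106], TCP at [264.993, -566.065, 181.361] pointing down, gripper open.
Joint ranges: [-3.1, 3.1], [-0.84, 2.19], [0.05, 2.79], [-1.13, 4.28], [0.06, 2.93], [-2.69, 2.69]. Speed limits (rad/s): [2.22, 2.22, 2.79, 3.14, 3.14, 3.14].

## Interface

Orientations are given as [roll, pitch, yaw] about the fixed x, y, z axes, in that order (R = Rz(yaw) Ry(pitch) Rx(roll)).
In Python, from cell import env gives the robot as it stands.
- The arm moves only by the tool arm_command, never from a script. Its argument "targets" is a list of rows, each a list of 5 numbers: the shift along the tool's x, y, z in mm, then the turn about the tool's z in degrees, then the opening, from 0 (shut) to 1 (fully open). In form: [[tx, ty, tz, roll, fingers], ...]. A call has 1 to 5 rows; each row is the pose to reach, as a shift and turn from the pose commanded when the call began, along the tool's axes at that moment; what a row does not reach only later rows make up. A row lasts 1/10 s, in which the tool goes at most 50 mm and 8.59 degrees, less where a joint would pass 70% of its speed; a pose out of reach is approached as far as the arm can. A call with a gripper value outside its range is refused whole. The fingers move at their own pace and stop on an object; the grip force is fixed at half the most. Time passes only in rows, so rows that repeat a pose let the fingers close. It gives the time, the measured TCP pose, the force, the opening and the grip force at its end, in the units of the state.
- env.state(): the state, without advancing time (a new reading comes with each control period).
- env.read_camera(name): name is "side" or "top"; returns a dict with "frame" (480x640x3 uint8, red, green, blue), "vertical_fov" (degrees; the focal length in pixels is half the picture's height over the tangent of half this angle, whatever the lens; pixels are square), "cx", "cy" (the principal point, pixels), "world_from_camera" (4x4, takes a point from camera to world coordinates). Camera axes: x right, y down, z forward; pixel columns grow to the right and rows downward; lengths in mm; the calibration is good to about 2 mm. A picture is of the moment at which its call begins. There is no depth.
- env.job_done(): hands the job in; it is judged then, once.
The state is a dict: "t": time; "joints": joint angles; "qvel": joint speeds; "tau": joint torques, N m; "eef_pos": TCP position; "tcp_rot": TCP orientation; "ft_force": force on the tool from outside, world axes, zero at the start; "moment": the same for the moment, N m; "opening": opening from 0.0 (shut) to 1.0 (fully open); "grip_force": force on a finger pad.
Only numpy, scipy, OpenCV 4.12 (cv2) and the standard library are available. Lean on these libraries where they do the work, as an engineer would, in place of code of your own. Each camera call takes 0.05 s, during which the arm holds its last target. There are 200 camera calls.

## Task

Two brass rivet blanks are stuck in the S-shaped feed raceway: take the long thin clearing stylus from the tool stand, put its tip into the channel behind the blank at the closed end, and guide it gently along the whole channel until both blanks have been pushed off the open end into the catch tray. Keep the tip slow all the time it is in the channel (about 3 cm/s), press hard on neither rails nor blanks, and keep the fingers off the blanks. Then hang the stylus back in its free place in the stand and let go, leaving the other tool and everything else on the bench undisturbed.

Things in the scene. Friction and masses are not known exactly. Their poses are not given: they have to be found in the camera images.
- raceway: Fixed grey foot 100 x 218 mm with an open 17 mm wide channel between two steel rails; floor at z 35, rail tops z 46 mm. Origin at table level. Channel runs along its +y, centre line in mm: x = -22 from the closed end (y = -112) to y = -45; then x = -22*cos(pi*(y+45)/80) to y = 35; then x = 22 to the open lip at y = 100. Rails are 7 mm wide. Tray beyond the lip.
- way0 (a point): Point on the channel floor's centre line, 7 mm from the closed end wall (raceway frame -22, -105, 35 mm).
- way1 (a point): Channel floor centre line where the S begins (-22, -45, 35 mm).
- way2 (a point): Channel floor centre line, middle of the S (0, -5, 35 mm).
- way3 (a point): Channel floor centre line where the S ends (22, 35, 35 mm).
- way4 (a point): Channel floor centre line at the open lip (22, 100, 35 mm).
- tray (a point): Centre of the inner floor of the dark steel catch tray, 4 mm over the table, inside 74 mm (x) by 65 mm (y, from the lip on), walls 28 mm high, fixed to the raceway (22, 133, 4 mm in its frame).
- blank1: Loose brass rivet blank, a disc 14 mm in diameter and 9 mm high, about 12 g, smooth, lying flat in the straight part next to the closed end. Origin: centre of its underside.
- blank2: Second identical brass blank, lying in the straight part before the lip. Origin: centre of its underside.
- stylus: Clearing stylus, about 90 g, hanging upright in the stand: steel flange 34 mm in diameter, 6 mm thick; above it a plain black round handle 24 mm in diameter, 56 mm high, flat top; below it a steel shaft 9 mm in diameter, 80 mm long, blunt end. Origin: centre of the flange's underside, z up along the handle.
- stylus_tip (a point): Centre of the stylus shaft's blunt end, 80 mm below the flange's underside.
- stylus_grip (a point): On the stylus axis in its handle, 36 mm above the flange's underside: where to grip.
- punch: The other tool in the stand, to be left alone: same flange, but a short handle with a mushroom knob 38 mm in diameter, top 56 mm above the flange's underside, and a stout shaft 16 mm in diameter. Origin: centre of its flange's underside.
- stand: Fixed tool stand, dark base 90 (x) by 160 (y) mm and aluminium top plate 60 by 160 mm, its top at z 92 mm, with two round 20 mm through holes 90 mm apart along its y in which tools hang by their flanges; the plate stands on two end legs. Origin at table level under its middle.
- place0 (a point): Centre of the stand's hole on its -y side, at the plate's top.
- place1 (a point): Centre of the stand's hole on its +y side, at the plate's top.
- cone_die: Bystander: dark steel cone-shaped die, 48 mm wide at the foot, 68 mm high, loose. Origin under its foot.
- jar: Bystander: low glass jar 68 mm in diameter, 60 mm high, loose. Origin under its foot.
Not all that is in view belongs to the job. Leave any brown or purple look-alike of the stylus alone.

How it is judged (in metres and radians):
On the way, in this order (a step that is already met when the one before it is completed fails the run):
1. the stylus tip is down in the straight part of the channel at the closed end (z of stylus_tip in the frame of raceway between 0.03 and 0.045 m and y of stylus_tip in the frame of raceway between -0.112 and -0.045 m and x of stylus_tip in the frame of raceway between -0.0305 and -0.0135 m), for 0.1 s.
2. the tip, still below the rail tops, passes the middle of the S (z of stylus_tip in the frame of raceway between 0.03 and 0.045 m and horizontal distance between stylus_tip and way2 below 0.01 m), for 0.05 s.
3. the tip, still below the rail tops, passes the end of the S (z of stylus_tip in the frame of raceway between 0.03 and 0.045 m and horizontal distance between stylus_tip and way3 below 0.01 m), for 0.05 s.
4. both blanks lie in the catch tray (y of blank1 in the frame of raceway between 0.1 and 0.166 m and x of blank1 in the frame of raceway between -0.017 and 0.061 m and z of each of blank1, blank2 in the frame of raceway below 0.028 m and y of blank2 in the frame of raceway between 0.1 and 0.166 m and x of blank2 in the frame of raceway between -0.017 and 0.061 m), for 0.2 s.
At the end, for the whole second after the job is handed in: Both blanks rest in the catch tray (origins within its walls, under 28 mm high); the stylus hangs at rest and upright (0.08 rad) in a hole of the stand, flange on the plate (height within 4 mm, 9 mm from the hole's centre); the punch hangs upright in its own place (all of step 4 and linear speed of each of blank1, blank2, stylus below 0.02 m/s and angle between each of stylus, punch's own z axis and vertical below 0.08 rad and z of stylus in the frame of stand between 0.088 and 0.096 m and (horizontal distance between stylus and place0 below 0.009 m or horizontal distance between stylus and place1 below 0.009 m)); the robot touches nothing.
It fails at once if the stylus moves faster than 0.10 m/s while its tip is in the channel (z of stylus_tip in the frame of raceway between 0.03 and 0.045 m and y of stylus_tip in the frame of raceway between -0.112 and 0.1 m and x of stylus_tip in the frame of raceway between -0.0305 and 0.0305 m and linear speed of stylus above 0.1 m/s).
It fails at once if the stylus presses on the raceway with more than 15 N (contact force between stylus and raceway above 15 N).
It fails at once if the stylus presses on a blank with more than 10 N (contact force between stylus and blank1 above 10 N or contact force between stylus and blank2 above 10 N).
It fails at once if the fingers touch a blank (contact force between the fingers and blank1 above 0.5 N or contact force between the fingers and blank2 above 0.5 N).
It fails at once if the punch is moved by more than 12 mm, or a loose bystander by more than 20 mm (distance of punch from where it was at the start of the episode above 0.012 m or distance of any of cone_die, jar from where it was at the start of the episode above 0.02 m).
It also fails if it takes over 72 s, if anything falls off the work surface, if the arm or the gripper's body presses on something with over 40 N, if the wrist force passes 120 N, or if a joint passes its speed limit or range.

## Working session

There is one attempt and no reset: what is moved stays moved. The work goes in short steps, Python scripts to look and compute and a tool call to move; the robot and the scene stay as the last step left them, time stands still between calls to the robot, and variables do not carry over. Pictures are saved under pics/ and viewed, at most 10 in all, crops included, and the job is handed in when it is done.

Besides the shell and the picture viewer there is one more tool, called after "Emit:" by a JSON object that holds its "name" and its "arguments", one argument or row to a line. arm_command: Moves the arm, as the interface text tells. Its arguments: {"type":"object","properties":{"targets":{"type":"array","items":{"type":"array","items":{"type":"number"}}}},"required":["targets"]}

```bash
mkdir -p pics; ls; python3 - <<'E'
from cell import env
import cv2
for n in("side","top"):
    d=env.read_camera(n); cv2.imwrite(f"pics/{n}0.png",d["frame"][:,:,::-1]); print(n,d["vertical_fov"],d["cx"],d["cy"],d["world_from_camera"])
print(env.state())
E
```

```text
pics
side 47.48753626041985 323.843285474555 240.7881774483809 [[-9.23341430e-01 -2.99928933e-01  2.39756623e-01  3.28567954e+02]
 [-3.83839236e-01  7.04060379e-01 -5.97466671e-01  6.49706082e+02]
 [ 1.03944023e-02 -6.43693730e-01 -7.65212610e-01  8.45173961e+02]
 [ 0.00000000e+00  0.00000000e+00  0.00000000e+00  1.00000000e+00]]
top 51.48793967944215 318.31079226782373 252.01807455490396 [[-1.47610716e-02 -9.98854444e-01  4.55182513e-02  5.06523782e+02]
 [-9.99780321e-01  1.40666668e-02 -1.55383007e-02  8.28105472e+01]
 [ 1.48802106e-02 -4.57376139e-02 -9.98842655e-01  8.75067355e+02]
 [ 0.00000000e+00  0.00000000e+00  0.00000000e+00  1.00000000e+00]]
{'t': 0.1, 'joints': array([-1.23858497e+00,  4.91491814e-01,  1.55938807e+00,  1.12428885e-05,
        1.09169332e+00, -1.05614451e-01]), 'qvel': array([ 4.00144040e-04,  1.21057194e-04, -1.28210011e-03, -1.50178250e-03,
       -4.60712137e-05, -2.64380120e-04]), 'tau': array([ 3.67861081e-03, -6.13621759e+01, -2.58603179e+01,  6.94332761e-02,
        4.70015884e-02, -3.83516101e-05]), 'eef_pos': array([ 264.9169043 , -565.80720488,  180.82498996]), 'tcp_rot': array([-3.14061862e+00, -1.13283559e-04,  4.37820563e-01]), 'ft_force': array([ 0.10421357,  0.10228008, -0.1967861 ]), 'moment': array([-0.01983545,  0.02708832, -0.01043928]), 'grip_force': 0.0, 'opening': 0.9964470880086339}
```

View pics/top0.png

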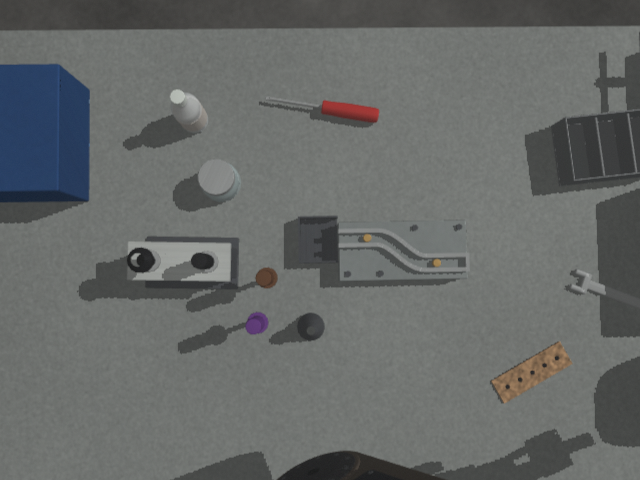

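View pics/side0.png

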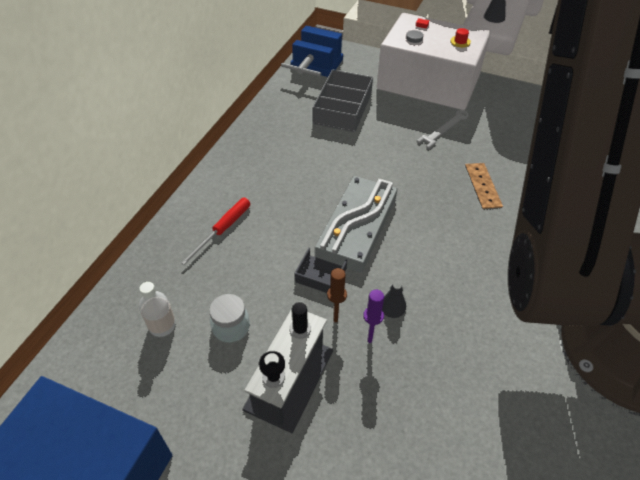

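Top view: the stand is at (180,262), the punch at (141,260) with a wide knob, and a black-handled tool at (203,261). The raceway's closed end is at right (467,262) and its lip and tray at left (338,240). The blanks are at (437,263) and (367,238), and the loose brown and purple tools at (266,278) and (257,323). The stylus is the black one at (203,261): plain round handle, hanging in the stand. I'll confirm that in a crop.

```bash
python3 - <<'E'
import cv2,numpy as np
t=cv2.imread("pics/top0.png"); s=cv2.imread("pics/side0.png")
a=cv2.resize(t[205:300,290:480],None,fx=4.2,fy=4.2,interpolation=2)   # 190x95 -> 798x399
cv2.imwrite("pics/race.png",a)
b=cv2.resize(t[220:350,110:290],None,fx=2.2,fy=2.2,interpolation=2); c=cv2.resize(s[260:430,230:410],None,fx=2.2,fy=2.2,interpolation=2)
h=374; o=np.zeros((h,b.shape[1]+c.shape[1],3),np.uint8); o[:b.shape[0],:b.shape[1]]=b; o[:c.shape[0],b.shape[1]:]=c
cv2.imwrite("pics/stand.png",o); print(b.shape)
E
```

```text
(286, 396, 3)
```

View pics/race.png

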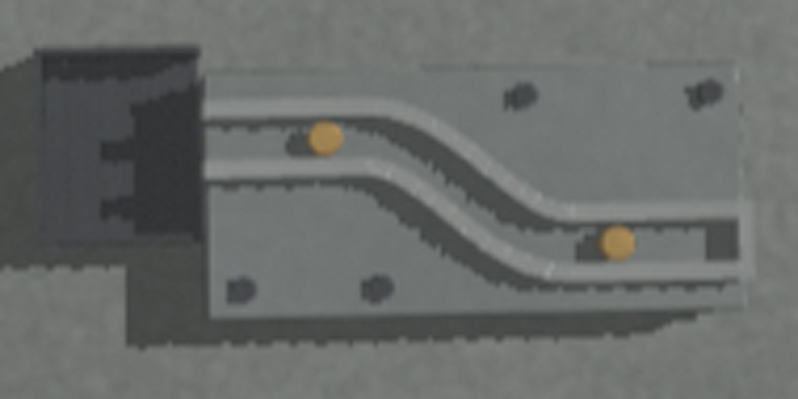

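View pics/stand.png

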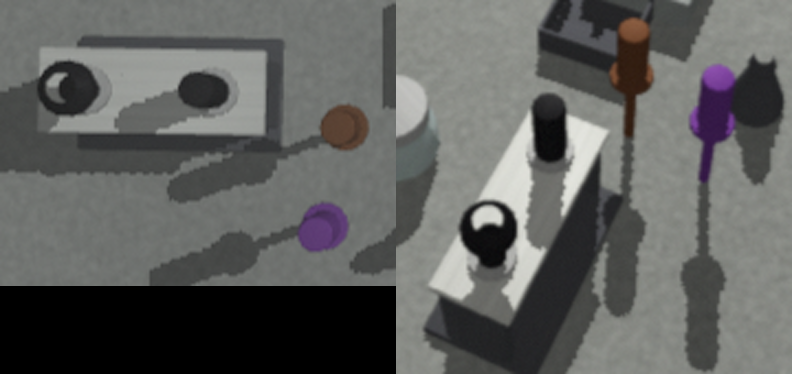

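The crops confirm it: the black plain handle (top ≈ (199,261) in the top view, (299.5,307) in the side view) is the stylus, the knob next to it is the punch, and the brown and purple ones are look-alikes.

```bash
cat > h.py <<'E'
import numpy as np
from scipy.optimize import least_squares
def P(cam,p):
    f=240/np.tan(np.radians(cam["vertical_fov"]/2)); W=cam["world_from_camera"]
    q=(np.atleast_2d(p)-W[:3,3])@W[:3,:3]
    return np.c_[cam["cx"]+f*q[:,0]/q[:,2],cam["cy"]+f*q[:,1]/q[:,2]]
def ray(cam,uv,z):
    f=240/np.tan(np.radians(cam["vertical_fov"]/2)); W=cam["world_from_camera"]
    d=W[:3,:3]@np.array([(uv[0]-cam["cx"])/f,(uv[1]-cam["cy"])/f,1]); c=W[:3,3]
    return c+d*(z-c[2])/d[2]
def place(pose,L):
    L=np.array(L,float); c,s=np.cos(pose[2]),np.sin(pose[2])
    return np.c_[pose[0]+c*L[:,0]-s*L[:,1],pose[1]+s*L[:,0]+c*L[:,1],L[:,2]]
def fit(cam,L,uv,g):
    r=least_squares(lambda x:(P(cam,place(x,L))-uv).ravel(),g,x_scale=[10,10,.1]); return r.x,r.fun.reshape(-1,2)
def cam(n):
    import pickle
    return pickle.load(open("cams.pkl","rb"))[n]
E
python3 - <<'E'
from h import *; import pickle
from cell import env
cs={n:{k:v for k,v in env.read_camera(n).items() if k!="frame"} for n in("top","side")}; pickle.dump(cs,open("cams.pkl","wb"))
T,S=cs["top"],cs["side"]; np.set_printoptions(precision=2,suppress=True)
o=np.array([290,205])
L=[[37.5,100,46],[6.5,100,46],[-6.5,-119,46],[-37.5,-119,46],[50,100,35],[50,-118,35],[-50,100,35],[-50,-118,35]]
uv=np.array([[204,99],[206,180],[750,203],[748,279],[205,72],[741,64],[208,318],[746,308]])/4.2+o
g,_=[ray(T,(404,250),40)[:2],0]
r,res=fit(T,L,uv,[*g,0]); print("race",r,res.round(1).tolist())
print("blanks",[ray(T,np.array(b)/4.2+o,44) for b in((617,243),(325,138))])
o=np.array([110,220])
st,res=fit(T,[[30,80,92],[30,-80,92],[-30,-80,92],[-30,80,92]],np.array([[38,47],[267,50],[265,135],[40,132]])/2.2+o,[500,300,0]); print("stand",st,res.round(1).tolist())
print("place0",place(st,[[0,-45,92],[0,45,92]]))
print("handle top: top cam",ray(T,np.array([196,90])/2.2+o,154),"side",ray(S,(299.5,306.8),154))
print("lookalike brown top z=?")
for nm,a,b in(("brown",(343,126),(633,30)),("purple",(316,234),(718,77))):
    a=np.array(a)/2.2+o; b=np.array([(b[0]-396)/2.2+230,b[1]/2.2+260])
    f=lambda x:np.r_[P(T,x)[0]-a,P(S,x)[0]-b]; q=least_squares(f,[500,100,100]); print(nm,q.x,q.fun)
print("die top",ray(T,(311,325),68)," jar",ray(T,(219,180),60))
print("side proj race pts",P(S,place(r,L)), "stand",P(S,place(st,[[30,80,92],[30,-80,92],[-30,-80,92],[-30,80,92]])))
E
```

```text
race [545.45 -64.23   0.  ] [[-0.2, 0.1], [-0.4, -0.7], [0.9, -0.3], [1.9, 0.1], [-0.9, -0.2], [-0.6, -0.0], [-0.6, 0.3], [-0.1, 0.7]]
blanks [array([ 523.41, -128.62,   44.  ]), array([567.  , -12.73,  44.  ])]
stand [530.66 288.57  -0.02] [[1.3, 0.3], [-0.5, 0.0], [-0.2, -0.4], [-0.6, 0.0]]
place0 [[529.57 243.59  92.  ]
 [531.76 333.56  92.  ]]
handle top: top cam [528.96 243.95 154.  ] side [529.04 244.   154.  ]
lookalike brown top z=?
brown [503.93 149.69 133.76] [-0.02 -0.05  0.06  0.  ]
purple [432.01 167.95 138.29] [ 0.02  0.06 -0.07 -0.  ]
die top [425.69  83.78  68.  ]  jar [664.59 231.8   60.  ]
side proj race pts [[319.9  243.88]
 [335.01 248.82]
 [378.94 177.21]
 [392.85 181.2 ]
 [313.89 245.58]
 [353.61 174.14]
 [362.73 261.62]
 [397.77 186.89]] stand [[245.   388.05]
 [292.94 304.58]
 [326.38 317.48]
 [281.55 404.11]]
```

Emit:
{"name": "arm_command", "arguments": {
  "targets": [
    [48,-14,-10,6,0.5],
    [95,-29,-20,12,0.5],
    [143,-43,-30,18,0.5],
    [190,-58,-40,25.1,0.5],
    [238,-72,-40,25.1,0.5]
  ]
}}

```text
t: 0.7
eef_pos: [449.5, -400.5, 222.6]
tcp_rot: [3.14, -0.001, -0.005]
ft_force: [0.4, 0.8, -0.9]
opening: 0.639
grip_force: 0.0
```

Emit:
{"name": "arm_command", "arguments": {
  "targets": [
    [0,-49,0,0,0.5],
    [0,-98,0,0,0.5],
    [0,-147,0,0,0.5],
    [0,-196,0,0,0.5],
    [0,-245,0,0,0.5]
  ]
}}

```text
t: 1.2
eef_pos: [447.7, -154.8, 221.3]
tcp_rot: [3.142, -0.0, -0.001]
ft_force: [0.4, -0.7, -0.1]
opening: 0.499
grip_force: 0.0
```

Emit:
{"name": "arm_command", "arguments": {
  "targets": [
    [15,-47,0,0,0.5],
    [30,-94,0,0,0.5],
    [45,-141,0,0,0.5],
    [60,-188,0,0,0.5],
    [75,-235,0,0,0.5]
  ]
}}

```text
t: 1.7
eef_pos: [523.4, 80.4, 221.4]
tcp_rot: [3.141, -0.0, -0.0]
ft_force: [0.5, -0.9, 0.1]
opening: 0.498
grip_force: 0.0
```

Emit:
{"name": "arm_command", "arguments": {
  "targets": [
    [4,-48,0,0,0.5],
    [4,-96,0,0,0.5],
    [4,-144,0,0,0.5],
    [4,-164,0,0,0.5],
    [4,-164,0,0,0.5]
  ]
}}

```text
t: 2.2
eef_pos: [526.8, 244.8, 220.8]
tcp_rot: [-3.142, 0.0, 0.003]
ft_force: [1.2, -0.4, 0.5]
opening: 0.502
grip_force: 0.0
```

Emit:
{"name": "arm_command", "arguments": {
  "targets": [
    [2,0,40,0,0.5],
    [2,0,80,0,0.5],
    [2,0,105,0,0.5],
    [2,0,112,0,0.5],
    [2,0,112,0,0.5]
  ]
}}

```text
t: 2.7
eef_pos: [529.3, 241.5, 108.9]
tcp_rot: [3.141, 0.001, -0.001]
ft_force: [0.8, 1.0, 0.2]
opening: 0.498
grip_force: 0.0
```

```bash
python3 - <<'E'
from cell import env
import cv2,numpy as np
s=env.read_camera("side")["frame"][:,:,::-1]; t=env.read_camera("top")["frame"][:,:,::-1]
o=np.hstack([cv2.resize(s[230:410,230:400],None,fx=2.3,fy=2.3,interpolation=2),cv2.resize(t[180:360,120:290],None,fx=2.3,fy=2.3,interpolation=2)])
cv2.imwrite("pics/g1.png",o); st=env.state(); print(st["eef_pos"],st["ft_force"],st["opening"])
E
```

```text
[530.024604   242.0576401  110.58084353] [-0.36971899  0.0284641   0.00642275] 0.49748873778512315
```

View pics/g1.png

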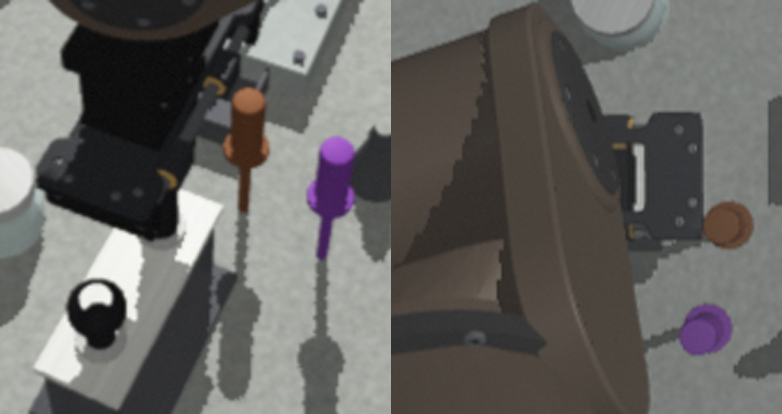

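The side crop shows the fingers straddling the handle just above the flange at about (165,235), clear of the punch at (97,310) and the brown tool. Closing.

Emit:
{"name": "arm_command", "arguments": {
  "targets": [
    [0,-2,1,0,0.4],
    [0,-2,1,0,0.1],
    [0,-2,1,0,0.1],
    [0,-2,1,0,0.1],
    [0,-2,1,0,0.1]
  ]
}}

```text
t: 3.3
eef_pos: [529.5, 244.5, 108.7]
tcp_rot: [-3.141, -0.001, -0.0]
ft_force: [-1.2, 0.3, 2.2]
opening: 0.245
grip_force: 30.0
```

Emit:
{"name": "arm_command", "arguments": {
  "targets": [
    [0,0,0,0,0.1],
    [0,0,0,0,0.1],
    [0,0,0,0,0.1]
  ]
}}

```text
t: 3.6
eef_pos: [529.5, 244.5, 108.7]
tcp_rot: [-3.141, -0.001, -0.0]
ft_force: [-0.5, 1.1, 4.9]
opening: 0.246
grip_force: 30.0
```

Emit:
{"name": "arm_command", "arguments": {
  "targets": [
    [0,0,-15,0,0.1],
    [0,0,-45,0,0.1],
    [0,0,-80,0,0.1],
    [0,0,-115,0,0.1],
    [0,0,-150,0,0.1]
  ]
}}

```text
t: 4.1
eef_pos: [528.9, 244.1, 259.3]
tcp_rot: [3.141, 0.001, -0.0]
ft_force: [0.6, -0.2, -1.1]
opening: 0.242
grip_force: 30.0
```

Emit:
{"name": "arm_command", "arguments": {
  "targets": [
    [0,20,0,0,0.1],
    [0,60,0,0,0.1],
    [0,100,0,0,0.1],
    [0,140,0,0,0.1],
    [-2,180,0,0,0.1]
  ]
}}

```text
t: 4.6
eef_pos: [526.8, 62.8, 258.0]
tcp_rot: [3.141, 0.001, 0.0]
ft_force: [-0.0, -1.0, -0.1]
opening: 0.242
grip_force: 30.0
```

Emit:
{"name": "arm_command", "arguments": {
  "targets": [
    [0,40,0,0,0.1],
    [-2,80,0,0,0.1],
    [-4,120,0,0,0.1],
    [-4,160,10,0,0.1],
    [-4,200,30,0,0.1]
  ]
}}

```text
t: 5.1
eef_pos: [523.3, -137.5, 228.8]
tcp_rot: [3.141, -0.002, -0.0]
ft_force: [1.0, -0.4, -1.2]
opening: 0.243
grip_force: 30.0
```

Emit:
{"name": "arm_command", "arguments": {
  "targets": [
    [0,15,30,0,0.1],
    [0,22,60,0,0.1],
    [0,22,75,0,0.1],
    [0,22,78,0,0.1],
    [0,22,78,0,0.1]
  ]
}}

```text
t: 5.6
eef_pos: [523.0, -157.6, 150.2]
tcp_rot: [-3.141, 0.001, -0.0]
ft_force: [-0.3, 0.2, -0.2]
opening: 0.243
grip_force: 30.0
```

```bash
python3 - <<'E'
from cell import env
import cv2,numpy as np
s=env.read_camera("side")["frame"][:,:,::-1]; t=env.read_camera("top")["frame"][:,:,::-1]
cv2.imwrite("pics/s2.png",s)
o=np.hstack([cv2.resize(s[90:220,300:430],None,fx=4,fy=4,interpolation=2),cv2.resize(t[180:310,350:415],None,fx=4,fy=4,interpolation=2)])
cv2.imwrite("pics/g2.png",o); st=env.state(); print(st["eef_pos"],st["tcp_rot"],st["ft_force"],st["opening"])
E
```

```text
[ 523.58462682 -157.66090553  151.19201651] [ 3.14099871e+00 -1.17741192e-03  9.93766678e-05] [ 0.56460649 -1.16608364 -0.03949788] 0.24466160526451416
```

View pics/g2.png

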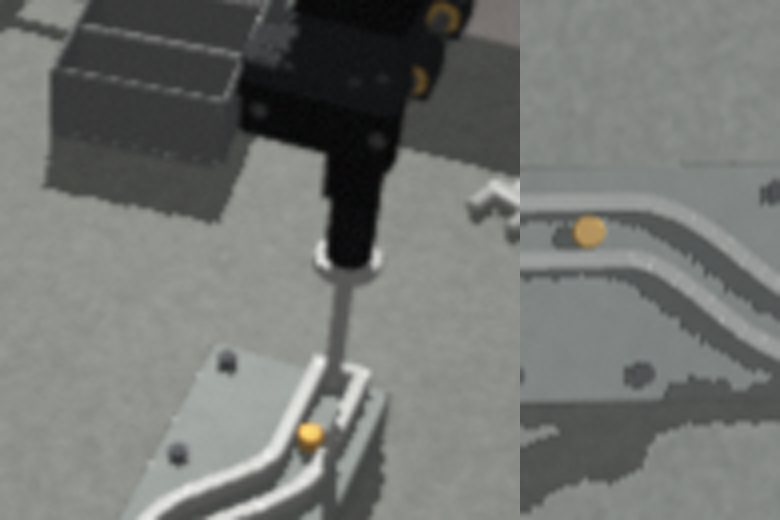

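```bash
python3 - <<'E'
from h import *; import cv2
S=cam("side"); pts=[[523.3,-157.7,54],[523.3,-157.7,134],[523.41,-128.62,44],[523.3,-157.7,35]]
p=P(S,pts); print(p.round(1))
r=[545.45,-64.23,0]; q=P(S,place(r,[[-13.5,-112,46],[-30.5,-112,46],[-13.5,-60,46],[-30.5,-60,46]])); print(q.round(1))
s=cv2.imread("pics/s2.png"); x0,y0,k=355,150,9
c=cv2.resize(s[y0:y0+62,x0:x0+60],None,fx=k,fy=k,interpolation=2)
c2=c.copy()
for a in p: cv2.circle(c2,tuple(int(v) for v in (a-[x0,y0]+.5)*k),3,(0,0,255),-1)
for a in q: cv2.circle(c2,tuple(int(v) for v in (a-[x0,y0]+.5)*k),3,(0,255,0),-1)
cv2.imwrite("pics/g3.png",c2)
E
```

```text
[[382.5 184.2]
 [386.2 154.8]
 [377.5 196.8]
 [381.6 190.8]]
[[381.  180.2]
 [388.7 182.4]
 [372.9 196.3]
 [380.7 198.7]]
```

View pics/g3.png

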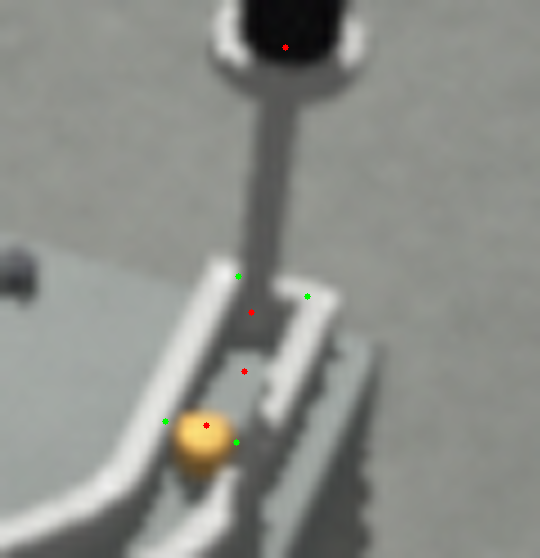

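The side crop shows the shaft between the rails at the closed end, about (258,300), with blank1 at (203,430) ahead. The predicted points agree to about 1 px (≈1 mm). Lowering gently.

Emit:
{"name": "arm_command", "arguments": {
  "targets": [
    [0,0,3,0,0.1],
    [0,0,6,0,0.1],
    [0,0,9,0,0.1],
    [0,0,12,0,0.1],
    [0,0,14,0,0.1]
  ]
}}

```text
t: 6.2
eef_pos: [523.1, -157.7, 136.0]
tcp_rot: [3.142, 0.0, -0.0]
ft_force: [0.1, 0.3, -0.2]
opening: 0.242
grip_force: 30.0
```

```bash
python3 - <<'E'
import numpy as np
y=np.linspace(-93.4,108,20000); x=np.where(y<-45,-22,np.where(y>35,22,-22*np.cos(np.pi*(y+45)/80)))
s=np.r_[0,np.cumsum(np.hypot(np.diff(x),np.diff(y)))]
Y=np.interp(np.arange(0,s[-1],3),s,y);X=np.interp(np.arange(0,s[-1],3),s,x)
X=np.round(X*2)/2;Y=np.round((Y+93.4)*2)/2
for i in range(0,len(X)-1,5): print(i//5,"abs",Y[i]-93.4,[[float(X[j]-X[i]),float(-(Y[j]-Y[i]))] for j in range(i+1,min(i+6,len(X)))])
from cell import env; print(env.state()["eef_pos"],env.state()["ft_force"])
E
```

```text
0 abs -93.4 [[0.0, -3.0], [0.0, -6.0], [0.0, -9.0], [0.0, -12.0], [0.0, -15.0]]
1 abs -78.4 [[0.0, -3.0], [0.0, -6.0], [0.0, -9.0], [0.0, -12.0], [0.0, -15.0]]
2 abs -63.400000000000006 [[0.0, -3.0], [0.0, -6.0], [0.0, -9.0], [0.0, -12.0], [0.0, -15.0]]
3 abs -48.400000000000006 [[0.0, -3.0], [0.0, -6.0], [0.5, -9.0], [1.0, -12.0], [2.0, -14.5]]
4 abs -33.900000000000006 [[1.5, -3.0], [2.5, -5.5], [4.0, -8.5], [5.5, -11.0], [7.5, -13.5]]
5 abs -20.400000000000006 [[1.5, -2.5], [3.5, -4.5], [5.5, -7.0], [7.5, -9.5], [9.0, -11.5]]
6 abs -8.900000000000006 [[2.0, -2.5], [4.0, -4.5], [6.0, -7.0], [8.0, -9.0], [10.0, -11.5]]
7 abs 2.5999999999999943 [[2.0, -2.5], [3.5, -4.5], [5.5, -7.0], [7.0, -9.5], [9.0, -12.0]]
8 abs 14.599999999999994 [[1.5, -2.5], [2.5, -5.5], [4.0, -8.0], [5.0, -11.0], [6.0, -13.5]]
9 abs 28.099999999999994 [[0.5, -3.0], [0.5, -6.0], [0.5, -9.0], [0.5, -12.0], [0.5, -15.0]]
10 abs 43.099999999999994 [[0.0, -3.0], [0.0, -6.0], [0.0, -9.0], [0.0, -12.0], [0.0, -15.0]]
11 abs 58.099999999999994 [[0.0, -3.0], [0.0, -6.0], [0.0, -9.0], [0.0, -12.0], [0.0, -15.0]]
12 abs 73.1 [[0.0, -3.0], [0.0, -6.0], [0.0, -9.0], [0.0, -12.0], [0.0, -15.0]]
13 abs 88.1 [[0.0, -3.0], [0.0, -6.0], [0.0, -9.0], [0.0, -12.0], [0.0, -15.0]]
14 abs 103.1 [[0.0, -3.0]]
[ 523.09784545 -157.66100555  135.99985806] [ 0.12416996  0.28431252 -0.18806793]
```

Emit:
{"name": "arm_command", "arguments": {
  "targets": [
    [0,-1.5,0,0,0.1],
    [0,-4,0,0,0.1],
    [0,-7,0,0,0.1],
    [0,-10,0,0,0.1],
    [0,-13,0,0,0.1]
  ]
}}

```text
t: 6.7
eef_pos: [523.2, -144.4, 136.4]
tcp_rot: [3.141, -0.0, -0.0]
ft_force: [0.5, -0.7, -0.7]
opening: 0.245
grip_force: 30.0
```

Emit:
{"name": "arm_command", "arguments": {
  "targets": [
    [0,-3,0,0,0.1],
    [0,-6,0,0,0.1],
    [0,-9,0,0,0.1],
    [0,-12,0,0,0.1],
    [0,-15,0,0,0.1]
  ]
}}

```text
t: 7.2
eef_pos: [523.1, -129.5, 136.3]
tcp_rot: [3.142, -0.0, -0.0]
ft_force: [0.4, -0.4, -0.8]
opening: 0.243
grip_force: 30.0
```

Emit:
{"name": "arm_command", "arguments": {
  "targets": [
    [0,-3,0,0,0.1],
    [0,-6,0,0,0.1],
    [0,-9,0,0,0.1],
    [0,-12,0,0,0.1],
    [0,-15,0,0,0.1]
  ]
}}

```text
t: 7.7
eef_pos: [523.2, -114.4, 136.3]
tcp_rot: [3.142, -0.0, -0.0]
ft_force: [-0.4, -0.4, 0.3]
opening: 0.242
grip_force: 30.0
```

```bash
python3 - <<'E'
from cell import env
import cv2,numpy as np
s=env.read_camera("side")["frame"][:,:,::-1]
cv2.imwrite("pics/g4.png",cv2.resize(s[150:260,310:410],None,fx=5.4,fy=5.4,interpolation=2)); st=env.state(); print(st["eef_pos"],st["ft_force"])
E
```

```text
[ 523.09832057 -114.09814287  136.29690885] [ 0.24015133  0.8301923  -0.81179333]
```

View pics/g4.png

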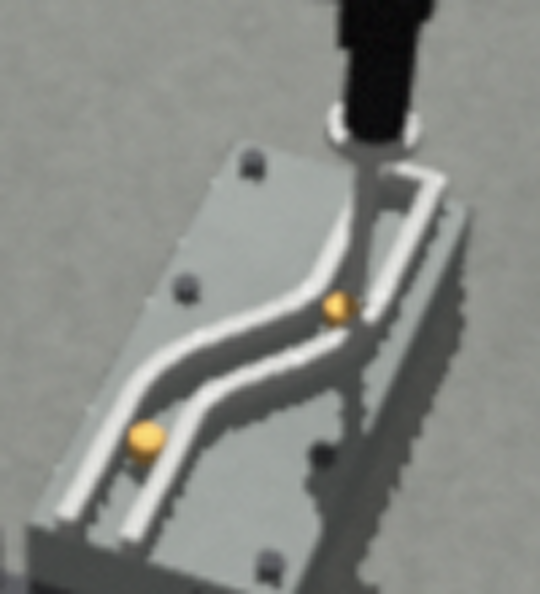

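Blank1 (338,307) is being pushed ahead of the shaft (362,250) into the S, and blank2 is still at (147,440). On through the S.

Emit:
{"name": "arm_command", "arguments": {
  "targets": [
    [0,-3,0,0,0.1],
    [0,-6,0,0,0.1],
    [0.5,-9,0,0,0.1],
    [1,-12,0,0,0.1],
    [2,-15,0,0,0.1]
  ]
}}

```text
t: 8.25
eef_pos: [525.2, -99.4, 136.3]
tcp_rot: [3.142, -0.0, -0.0]
ft_force: [-0.4, 0.3, 0.2]
opening: 0.245
grip_force: 30.0
```

Emit:
{"name": "arm_command", "arguments": {
  "targets": [
    [1,-3,0,0,0.1],
    [2.5,-6,0,0,0.1],
    [4,-9,0,0,0.1],
    [6,-12,0,0,0.1],
    [8,-15,0,0,0.1]
  ]
}}

```text
t: 8.75
eef_pos: [533.4, -84.4, 136.3]
tcp_rot: [3.141, -0.0, -0.0]
ft_force: [0.2, 0.8, -0.5]
opening: 0.244
grip_force: 30.0
```

Emit:
{"name": "arm_command", "arguments": {
  "targets": [
    [1.5,-2.5,0,0,0.1],
    [3.5,-4.5,0,0,0.1],
    [5.5,-7,0,0,0.1],
    [7.5,-9.5,0,0,0.1],
    [9,-11.5,0,0,0.1]
  ]
}}

```text
t: 9.25
eef_pos: [542.4, -73.0, 136.3]
tcp_rot: [3.142, -0.0, -0.0]
ft_force: [0.8, -1.2, -1.2]
opening: 0.241
grip_force: 30.0
```

Emit:
{"name": "arm_command", "arguments": {
  "targets": [
    [2,-2.5,0,0,0.1],
    [4,-4.5,0,0,0.1],
    [6,-7,0,0,0.1],
    [8,-9,0,0,0.1],
    [10,-11.5,0,0,0.1]
  ]
}}

```text
t: 9.75
eef_pos: [552.3, -61.6, 136.3]
tcp_rot: [3.141, -0.0, -0.0]
ft_force: [0.4, -0.8, -1.2]
opening: 0.241
grip_force: 30.0
```

Emit:
{"name": "arm_command", "arguments": {
  "targets": [
    [2,-2.5,0,0,0.1],
    [3.5,-4.5,0,0,0.1],
    [5.5,-7,0,0,0.1],
    [7,-9.5,0,0,0.1],
    [9,-12,0,0,0.1]
  ]
}}

```text
t: 10.25
eef_pos: [561.2, -49.5, 136.3]
tcp_rot: [3.142, 0.0, -0.0]
ft_force: [-0.2, 0.1, -0.8]
opening: 0.245
grip_force: 30.0
```

Emit:
{"name": "arm_command", "arguments": {
  "targets": [
    [1.5,-2.5,0,0,0.1],
    [2.5,-5.5,0,0,0.1],
    [4,-8,0,0,0.1],
    [5,-11,0,0,0.1],
    [5.5,-13.5,0,0,0.1]
  ]
}}

```text
t: 10.75
eef_pos: [566.7, -36.0, 136.3]
tcp_rot: [3.141, -0.0, -0.0]
ft_force: [0.1, -0.2, -0.2]
opening: 0.245
grip_force: 30.0
```

Emit:
{"name": "arm_command", "arguments": {
  "targets": [
    [0.5,-3,0,0,0.1],
    [0.5,-6,0,0,0.1],
    [0.5,-9,0,0,0.1],
    [0.5,-12,0,0,0.1],
    [0.5,-15,0,0,0.1]
  ]
}}

```text
t: 11.25
eef_pos: [567.2, -20.9, 136.3]
tcp_rot: [3.141, -0.0, -0.0]
ft_force: [0.5, 0.4, -0.4]
opening: 0.243
grip_force: 30.0
```

```bash
python3 - <<'E'
from cell import env
import cv2,numpy as np
s=env.read_camera("side")["frame"][:,:,::-1]
cv2.imwrite("pics/g5.png",cv2.resize(s[170:290,290:400],None,fx=4.9,fy=4.9,interpolation=2)); st=env.state(); print(st["eef_pos"],st["ft_force"])
E
```

```text
[567.14788935 -20.62315991 136.32361279] [-0.3061182  -0.29022395 -0.07640662]
```

View pics/g5.png

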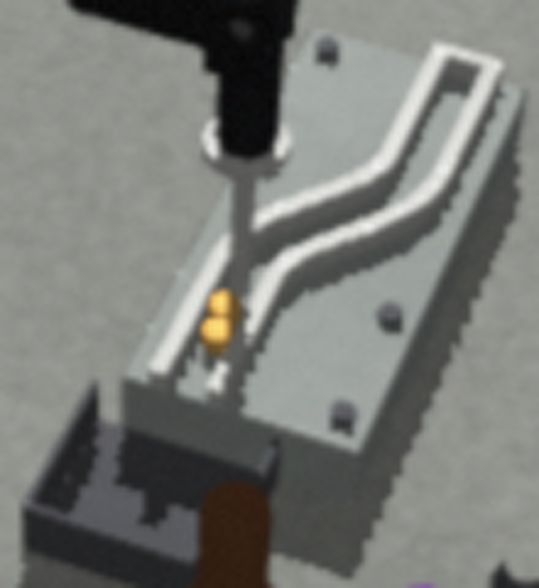

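Both blanks (222,303) and (215,330) sit ahead of the shaft in the exit straight. Pushing on over the lip.

Emit:
{"name": "arm_command", "arguments": {
  "targets": [
    [0,-3,0,0,0.1],
    [0,-6,0,0,0.1],
    [0,-9,0,0,0.1],
    [0,-12,0,0,0.1],
    [0,-15,0,0,0.1]
  ]
}}

```text
t: 11.8
eef_pos: [567.2, -5.9, 136.3]
tcp_rot: [3.141, -0.0, -0.0]
ft_force: [0.3, 0.3, -0.2]
opening: 0.247
grip_force: 30.0
```

Emit:
{"name": "arm_command", "arguments": {
  "targets": [
    [0,-3,0,0,0.1],
    [0,-6,0,0,0.1],
    [0,-9,0,0,0.1],
    [0,-12,0,0,0.1],
    [0,-15,0,0,0.1]
  ]
}}

```text
t: 12.3
eef_pos: [567.1, 9.0, 136.3]
tcp_rot: [3.141, 0.0, -0.0]
ft_force: [0.5, -0.1, -0.5]
opening: 0.242
grip_force: 30.0
```

Emit:
{"name": "arm_command", "arguments": {
  "targets": [
    [0,-3,0,0,0.1],
    [0,-6,0,0,0.1],
    [0,-9,0,0,0.1],
    [0,-12,0,0,0.1],
    [0,-15,0,0,0.1]
  ]
}}

```text
t: 12.8
eef_pos: [567.2, 24.0, 136.3]
tcp_rot: [3.142, -0.0, -0.0]
ft_force: [0.4, -0.5, -0.8]
opening: 0.245
grip_force: 30.0
```

Emit:
{"name": "arm_command", "arguments": {
  "targets": [
    [0,-3,0,0,0.1],
    [0,-6,0,0,0.1],
    [0,-9,0,0,0.1],
    [0,-12,0,0,0.1],
    [0,-15,0,0,0.1]
  ]
}}

```text
t: 13.3
eef_pos: [567.2, 39.0, 136.3]
tcp_rot: [3.142, -0.0, -0.0]
ft_force: [0.9, 0.3, -1.3]
opening: 0.242
grip_force: 30.0
```

Emit:
{"name": "arm_command", "arguments": {
  "targets": [
    [0,-2,0,0,0.1],
    [0,-2,0,0,0.1],
    [0,-2,-3,0,0.1],
    [0,-2,-6,0,0.1],
    [0,-2,-9,0,0.1]
  ]
}}

```text
t: 13.8
eef_pos: [567.3, 40.7, 145.7]
tcp_rot: [3.142, -0.0, -0.0]
ft_force: [0.2, -0.6, 0.1]
opening: 0.242
grip_force: 30.0
```

```bash
python3 - <<'E'
from cell import env
import cv2,numpy as np
s=env.read_camera("side")["frame"][:,:,::-1];t=env.read_camera("top")["frame"][:,:,::-1]
cv2.imwrite("pics/g6.png",np.hstack([cv2.resize(s[190:310,270:370],None,fx=4,fy=4,interpolation=2),cv2.resize(t[200:320,280:380],None,fx=4,fy=4,interpolation=2)])); st=env.state(); print(st["eef_pos"],st["ft_force"])
E
```

```text
[567.44899099  40.6882602  145.8772118 ] [ 1.08949922  0.05085633 -1.4784284 ]
```

View pics/g6.png

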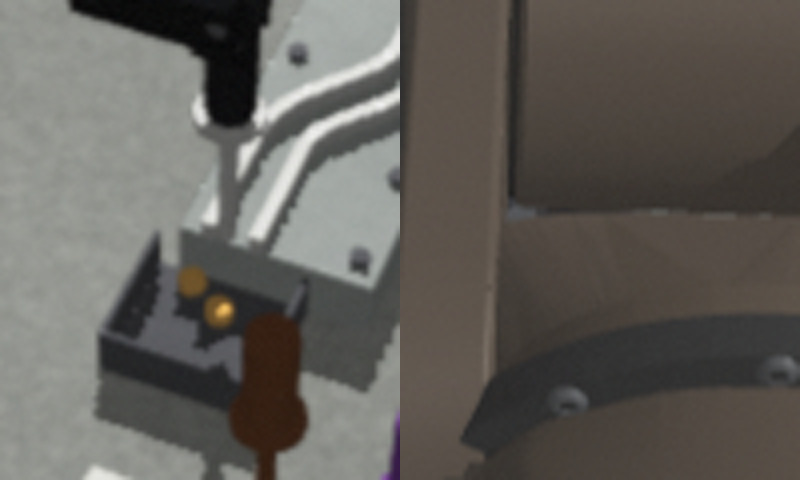

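Side view: both blanks lie in the tray at (192,280) and (220,311). Raising and carrying the stylus back.

Emit:
{"name": "arm_command", "arguments": {
  "targets": [
    [0,0,-10,0,0.1],
    [0,0,-35,0,0.1],
    [0,0,-65,0,0.1],
    [0,0,-95,0,0.1],
    [0,0,-113,0,0.1]
  ]
}}

```text
t: 14.4
eef_pos: [567.6, 40.8, 261.3]
tcp_rot: [3.141, -0.003, -0.0]
ft_force: [0.8, 0.5, -1.1]
opening: 0.247
grip_force: 30.0
```

Emit:
{"name": "arm_command", "arguments": {
  "targets": [
    [-5,-25,0,0,0.1],
    [-13,-65,0,0,0.1],
    [-21,-105,0,0,0.1],
    [-29,-145,0,0,0.1],
    [-35,-180,0,0,0.1]
  ]
}}

```text
t: 14.9
eef_pos: [531.5, 222.5, 259.1]
tcp_rot: [-3.141, -0.001, -0.0]
ft_force: [0.6, -0.2, -1.3]
opening: 0.24
grip_force: 30.0
```

Emit:
{"name": "arm_command", "arguments": {
  "targets": [
    [-2,-15,0,0,0.1],
    [-2.5,-23,0,0,0.1],
    [-2.5,-23,0,0,0.1],
    [-2.5,-23,0,0,0.1]
  ]
}}

```text
t: 15.3
eef_pos: [530.1, 242.8, 258.3]
tcp_rot: [3.141, -0.0, -0.001]
ft_force: [-0.4, -0.4, -0.9]
opening: 0.241
grip_force: 30.0
```

```bash
python3 - <<'E'
from cell import env
import cv2,numpy as np
from h import *
d=env.read_camera("side"); s=d["frame"][:,:,::-1]; cv2.imwrite("pics/s7.png",s); p=env.state()["eef_pos"]; print(p)
S=cam("side"); g=cv2.cvtColor(s,6).astype(int)
for dz in(-60,-40,-30): # shaft rows: predicted centre and intensity profile
    q=P(S,[p[0],p[1],p[2]-17+dz])[0]; r=int(round(q[1])); c=int(round(q[0])); print(q.round(1),c-10,g[r,c-10:c+11].tolist())
E
```

```text
[530.08747107 242.64400151 258.31547951]
[298.8 295.6] 289 [160, 162, 163, 165, 163, 157, 138, 110, 103, 102, 100, 97, 95, 92, 89, 85, 85, 83, 84, 81, 82]
[298.4 287.7] 288 [161, 159, 158, 159, 159, 155, 119, 97, 99, 102, 102, 100, 98, 92, 88, 86, 85, 84, 84, 85, 84]
[298.3 283.6] 288 [165, 164, 166, 164, 163, 158, 127, 101, 100, 102, 103, 101, 96, 82, 58, 50, 45, 42, 40, 41, 42]
```

Emit:
{"name": "arm_command", "arguments": {
  "targets": [
    [-0.5,-1,20,0,0.1],
    [-0.5,-1,45,0,0.1],
    [-0.5,-1,60,0,0.1],
    [-0.5,-1,75,0,0.1],
    [-0.5,-1,90,0,0.1]
  ]
}}

```text
t: 15.85
eef_pos: [529.6, 243.6, 167.7]
tcp_rot: [3.141, -0.0, -0.002]
ft_force: [0.5, 0.0, -1.1]
opening: 0.244
grip_force: 30.0
```

Emit:
{"name": "arm_command", "arguments": {
  "targets": [
    [0,0,15,0,0.1],
    [0,0,30,0,0.1],
    [0,0,42,0,0.1],
    [0,0,48,0,0.1],
    [0,0,48,0,0.1]
  ]
}}

```text
t: 16.35
eef_pos: [529.2, 244.3, 119.7]
tcp_rot: [3.141, 0.001, -0.001]
ft_force: [-0.0, 0.4, -0.9]
opening: 0.242
grip_force: 30.0
```

Emit:
{"name": "arm_command", "arguments": {
  "targets": [
    [0,0,4,0,0.1],
    [0,0,8,0,0.1],
    [0,0,10,0,0.1],
    [0,0,10.5,0,0.1],
    [0,0,10.5,0,0.1]
  ]
}}

```text
t: 16.85
eef_pos: [529.2, 244.9, 109.8]
tcp_rot: [3.142, -0.0, -0.0]
ft_force: [0.5, -0.1, -0.4]
opening: 0.241
grip_force: 30.0
```

Emit:
{"name": "arm_command", "arguments": {
  "targets": [
    [0,0,0.5,0,0.1],
    [0,0,0.5,0,0.28],
    [0,0,0.5,0,0.34],
    [0,0,0.5,0,0.45],
    [0,0,0.5,0,0.5]
  ]
}}

```text
t: 17.35
eef_pos: [529.3, 244.8, 109.4]
tcp_rot: [3.142, -0.0, -0.0]
ft_force: [-0.3, -0.2, 0.6]
opening: 0.453
grip_force: 0.0
```

Emit:
{"name": "arm_command", "arguments": {
  "targets": [
    [0,0,0,0,0.5],
    [0,0,0,0,0.5],
    [0,0,-10,0,0.5],
    [0,0,-30,0,0.5],
    [0,0,-60,0,0.5]
  ]
}}

```text
t: 17.85
eef_pos: [528.7, 244.6, 169.5]
tcp_rot: [3.141, 0.002, -0.0]
ft_force: [0.6, 0.2, -0.8]
opening: 0.497
grip_force: 0.0
```

Emit:
{"name": "arm_command", "arguments": {
  "targets": [
    [0,20,-40,0,0.5],
    [0,50,-60,0,0.5],
    [0,95,-60,0,0.5],
    [0,140,-60,0,0.5],
    [0,180,-60,0,0.5]
  ]
}}

```text
t: 18.35
eef_pos: [529.0, 63.1, 230.4]
tcp_rot: [3.141, -0.001, -0.0]
ft_force: [0.0, 0.1, -0.2]
opening: 0.499
grip_force: 0.0
```

Emit:
{"name": "arm_command", "arguments": {
  "targets": [
    [0,45,0,0,0.5],
    [0,90,0,0,0.5],
    [0,135,0,0,0.5],
    [0,180,0,0,0.5],
    [0,220,0,0,0.5]
  ]
}}

```text
t: 18.85
eef_pos: [528.8, -157.4, 230.2]
tcp_rot: [3.141, -0.001, -0.001]
ft_force: [-0.3, -0.1, 0.2]
opening: 0.5
grip_force: 0.0
```

```bash
python3 - <<'E'
from cell import env
import cv2,numpy as np
a={n:cv2.imread(f"pics/{n}0.png").astype(int) for n in("side","top")}
for n,boxes in(("side",dict(stylus=(290,285,320,335),punch=(245,340,300,400),brown=(325,262,350,325),jar=(205,290,255,345))),("top",dict(stylus=(185,245,225,280),punch=(120,240,165,285),jar=(190,150,250,210),die=(290,305,330,345),tray=(300,215,338,262)))):
    f=env.read_camera(n)["frame"][:,:,::-1]; cv2.imwrite(f"pics/{n}9.png",f)
    D=np.abs(f-a[n]).max(2)
    for k,(x0,y0,x1,y1) in boxes.items(): print(n,k,(D[y0:y1,x0:x1]>40).sum())
    x0,y0,x1,y1=boxes["stylus"]
    for im in(a[n],f):
        m=im[y0:y1,x0:x1].max(2)<45; ys,xs=np.nonzero(m); print(n,"dark centroid",xs.mean()+x0,ys.mean()+y0,m.sum())
    h=cv2.cvtColor(f.astype(np.uint8),cv2.COLOR_BGR2HSV); m=cv2.inRange(h,(10,120,60),(30,255,255)); m[:, :280]=0; m[:,480:]=0
    cn=cv2.connectedComponentsWithStats(m)
    print(n,[(c.round(1).tolist(),int(s[4])) for c,s in zip(cn[3][1:],cn[2][1:]) if s[4]>8])
print(env.state()["eef_pos"],env.state()["t"])
E
```

```text
side stylus 0
side punch 2
side brown 21
side jar 0
side dark centroid 300.9661458333333 315.9192708333333 384
side dark centroid 300.925641025641 316.07179487179485 390
side [([374.6, 0.3], 10), ([313.9, 27.3], 756), ([459.7, 42.6], 94), ([416.0, 47.6], 30), ([405.2, 72.4], 14), ([474.9, 176.2], 243), ([317.7, 260.0], 40), ([324.3, 267.2], 47), ([337.6, 273.8], 134), ([329.1, 293.4], 35), ([344.2, 294.1], 20)]
top stylus 0
top punch 0
top jar 0
top die 0
top tray 70
top dark centroid 202.15816326530611 261.11224489795916 196
top dark centroid 207.1060606060606 262.57575757575756 66
top [([324.7, 242.0], 10)]
[ 529.0148931  -159.23828769  229.83756833] 18.95
```

The stylus is back where it hung (no change in either view against the start), the punch, jar and die are unmoved, and both blanks are in the tray. Handing in.

```bash
python3 -c "
from cell import env; print(env.job_done())"
```

```text
the job is handed in; nothing more can be done
None
```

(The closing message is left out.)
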